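# Lock the bottle tray on the lab shaker with its safety bolt

## Task

Lock the bottle tray on the bench shaker: with one fingertip press the flat spring catch down and keep it down while your other fingertip pushes the upright tab of the bolt beside it, until the bolt is fully home in the keeper on the tray. Then let go and come clear, so that the catch springs back up and holds the bolt there. Only touch and push: lift or carry nothing, and leave the two loose bottles and the tape roll where they stand.

Things in the scene. Friction and masses are not known exactly. Their poses are not given: they have to be found in the camera images.
- shaker: Fixed white benchtop shaker, level on the bench, place and yaw vary. Origin on the bench under the lock. x points across the lock from catch (x -42 mm) to bolt (x 40); y is the way the bolt slides home; z up. Aluminium platform 380 x 480 mm, top at z 90; black lock bed (x -72 to 72, y -140 to 95) top at z 94. Two bolt guides at y -112 and 72: 14 mm long in y, x 23 to 57, top z 131.
- keeper (a point): Mouth of the keeper, a dark steel block on the tray's wall that the bolt's end enters: shaker frame x 40, y 100, z 113 mm; block x 23 to 57, y 100 to 112, top z 134. Behind it (y 112 to 258, x -125 to 125) the tray with eight fixed amber bottles, tops at z 180. Axes as the shaker's
- bolt (a joint): Steel bolt's travel in m along shaker +y: 0 to 0.002 at the start (open), 0.040 at the end stop (home). Friction about 3 N. Bar at shaker x 32 to 48 mm, z 104 to 122. Teeth 13.3 mm apart on the catch's side: with the catch up its pawl blocks the bolt (2.7 mm play), also half-way; with the catch 0.006 or more down it is free. Let up within 2.5 mm of home, the catch springs up and locks it
- bolt_tab (a point): Centre of the face to push (the -y face) of the bolt's upright tab, moves with the bolt: a steel plate 8 mm thick along y, 38 mm wide (shaker x 22 to 60 mm), 36 mm tall (z 122 to 158). This point: x 41, y -34 plus bolt travel, z 140. Push along shaker +y. Axes as the shaker's. Behind it (-y), above z 122, the space is free for 70 mm
- catch (a joint): Depth of the spring catch in m: 0 when up, 0.009 when pressed to its stop; moves straight down. It takes about 4 N to begin and 8 N at the stop, and it springs back when let go
- catch_pad (a point): Centre of the top of the catch's flat ribbed steel pad, moves with it: 40 mm along shaker x (-62 to -22) by 110 mm along y (-80 to 30), top at z 142 mm when up, 133 when fully down; this point is at x -42, y -25. A pressing finger may slide along its length. Axes as the shaker's. Between the pad's and the tab's near edges lie 44 mm along x
- bottle_a: Loose amber bottle with an aluminium cap, 46 mm in diameter, 86 mm tall, standing on the platform beyond the bolt; origin at the centre of its underside. Leave alone
- bottle_b: A second bottle of the same kind, standing on the platform on the catch's side, near the corner away from the tray. Leave alone
- tape_roll: Loose roll of paper tape lying flat on the platform on the catch's side, 70 mm across, 22 mm tall; origin at the centre of its underside. Leave alone

How it is judged:
On the way, in this order (a step that is already met when the one before it is completed fails the run):
1. the catch is pressed down by a finger, the bolt still open (value of joint catch above 0.005 m and contact force between the fingers and catch above 1 N and value of joint bolt below 0.008 m), for 0.1 s.
2. the bolt is past half-way with the catch still held down by a finger (value of joint bolt above 0.02 m and value of joint catch above 0.0045 m and contact force between the fingers and catch above 1 N), for 0.1 s.
3. the bolt is home (value of joint bolt above 0.037 m), for 0.1 s.
At the end, for the whole second after the job is handed in: The bolt is home (0.037 m or more of its 0.040 m), the catch has sprung back up (less than 0.002 m down), the robot is clear, and loose bottles and tape roll are within 25 mm of where they stood (value of joint bolt above 0.037 m and value of joint catch below 0.002 m and velocity of joint bolt below 0.005 m/s and distance of each of bottle_a, bottle_b, tape_roll from where it was at the start of the episode below 0.025 m); the robot touches nothing.
It fails at once if a loose bottle or the tape roll is lifted, carried or shoved more than 25 mm (distance of any of bottle_a, bottle_b, tape_roll from where it was at the start of the episode above 0.025 m).
It fails at once if a loose bottle is tipped over (angle between any of bottle_a, bottle_b's own z axis and vertical above 0.5 rad).
It also fails if it takes over 45 s, if anything falls off the work surface, if the arm or the gripper's body presses on something with over 40 N, if the wrist force passes 120 N, or if a joint passes its speed limit or range.

## Robot

A 7-joint arm with a two-finger parallel gripper is mounted at the origin on the work surface. World frame = base frame: x ahead of the robot, y to its left, z up, the work surface at z = 0. Lengths are in m, angles in rad, forces in N, time in s.
With the tool pointing down it reaches from about 0.425 to 0.8 m from the base axis. Payload 8.3 kg.
Tool frame: the origin (TCP) lies midway between the tips of the shut fingers; the grasp point (between the pads) lies 19 mm behind it (hold_point_z is the distance from the TCP to the grasp point, in m); x points along the fingers, y is the direction in which the jaws open and shut, and the axes are right-handed (so a half turn about x gives the same grasp; the last joint's range is limited). The gripper opens to 85 mm and grips with 20 to 120 N. Pads are 22 mm wide; open, the fingers measure 114 mm over their backs; the gripper's body (76 mm by 85 mm) begins 54 mm behind the grasp point. The pads swing forward as they close: fully open they stand 13 mm farther back than shut.
Start: joints at [-1.298, 0.383, 0.016, 1.37, -0.006, 1.388, -0.046], TCP at [0.206, 0.59, 0.231] pointing down, gripper open.
Joint ranges: [-2.95, 2.95], [-0.25, 2.06], [-1.52, 1.56], [0.18, 2.33], [-1.44, 4.58], [0.02, 2.06], [-3.01, 3.01]. Speed limits (rad/s): [2.39, 2.39, 3.01, 3.01, 3.14, 3.14, 3.14].

## Interface

Orientations are given as a unit quaternion [x, y, z, w].
In Python, from station import * gives the robot as it stands.
- The arm moves only by the tool servo_tool, never from a script. Its argument "plan" is a list of rows, each a list of 7 numbers: the shift along the tool's x, y, z in m, then the turn, a rotation vector about the tool's x, y, z in rad, then the closure, from -1 (fully open) to 1 (shut). A call has 1 to 5 rows; each row shifts and turns the commanded pose from where the row before left it, along the tool's axes as they then stand; what a row does not reach is not made up. A row lasts 1/10 s, in which the tool goes at most 50 mm and 8.59 degrees, less where a joint would pass 70% of its speed; a pose out of reach is approached as far as the arm can. A call with a gripper value outside its range is refused whole. The fingers move at their own pace and stop on an object; the grip force is fixed at half the most. Time passes only in rows, so rows that do not move let the fingers close. It gives the time, the measured TCP pose, the force and the opening at its end, in the units of the state.
- state(): the state, without advancing time (a new reading comes with each control period).
- snapshot(name): name is "side" or "top"; returns (picture, depth): 420x560x3 uint8, red, green, blue; 420x560 float32, m along the optical axis (not along the pixel's ray), 0 where there is no reading.
- calibration(name): a dict with "vfov" (degrees; the focal length in pixels is half the picture's height over the tangent of half this angle, whatever the lens; pixels are square), "cx", "cy" (the principal point, pixels), "pose" (4x4, takes a point from camera to world coordinates). Camera axes: x right, y up, looking along -z (the intrinsics and any distortion apply to the point x, -y, -z); pixel columns grow to the right and rows downward; lengths in m; the calibration is good to about 2 mm. A picture is of the moment at which its call begins. calibration takes no time and is no camera call.
- sign_off(): hands the job in, once; it reports no verdict.
The state is a dict: "t": time; "q": joint angles; "joint_velocities": joint speeds; "joint_torque": joint torques, N m; "tcp_pos": TCP position; "eef_rot": TCP orientation; "ft_force": force on the tool from outside, world axes, zero at the start; "wrist_torque": the same for the moment, N m; "width": finger opening in m.
Only numpy, scipy, OpenCV 4.12 (cv2) and the standard library are available. Lean on these libraries where they do the work, as an engineer would, in place of code of your own. Each camera call takes 0.05 s, during which the arm holds its last target. There are 200 camera calls.

## Working session

There is one attempt and no reset: what is moved stays moved. The work goes in short steps, Python scripts to look and compute and a tool call to move; the robot and the scene stay as the last step left them, time stands still between calls to the robot, and variables do not carry over. Pictures are saved under pics/ and viewed, about 8 in all and at most 12, crops included, and the job is handed in when it is done.

Besides the shell and the picture viewer there is one more tool, called after ">>>" in YAML: its name, and indented under it one key for each argument. servo_tool: Moves the arm, as the interface text tells. Its arguments: {"type":"object","properties":{"plan":{"type":"array","items":{"type":"array","items":{"type":"number"}}}},"required":["plan"]}

```bash
mkdir -p pics; python3 - <<'E'
from station import *
import cv2,numpy as np
s=state();print({k:np.round(v,4) for k,v in s.items()})
for n in("side","top"):
    p,d=snapshot(n);cv2.imwrite(f"pics/{n}0.png",p[:,:,::-1]);np.savez(f"{n}0.npz",p=p,d=d)
    c=calibration(n);print(n,c)
E
```

```text
{'t': np.float64(0.0), 'q': array([-1.2979,  0.3842,  0.0164,  1.3711, -0.0063,  1.3882, -0.0465]), 'joint_velocities': array([-0.0009,  0.0008, -0.0003, -0.0011, -0.0008, -0.0003, -0.0021]), 'joint_torque': array([ 1.00000e-04, -6.27578e+01,  8.44500e-01, -3.71823e+01,
        1.66000e-02,  1.42000e-02, -0.00000e+00]), 'tcp_pos': array([0.2058, 0.5896, 0.2303]), 'eef_rot': array([ 0.1175,  0.6973, -0.1188,  0.6971]), 'ft_force': array([ 0.4736,  1.1023, -0.1673]), 'wrist_torque': array([-0.003 ,  0.0178, -0.0849]), 'width': np.float64(0.0852)}
side {'vfov': 45.13123964915768, 'cx': 281.7978067881492, 'cy': 208.84595897175444, 'pose': array([[-0.9142197 ,  0.29670911, -0.27598195,  0.35241828],
       [-0.40517658, -0.67917889,  0.61200325,  0.46211386],
       [-0.00585417,  0.67132685,  0.74113831,  0.67929019],
       [ 0.        ,  0.        ,  0.        ,  1.        ]])}
top {'vfov': 52.96594257006874, 'cx': 282.6912952618992, 'cy': 212.95576749870045, 'pose': array([[ 0.02584871,  0.99805152, -0.05678909,  0.50568653],
       [-0.99956293,  0.02661954,  0.01285913, -0.01724021],
       [ 0.01434578,  0.05643188,  0.99830338,  0.92638287],
       [ 0.        ,  0.        ,  0.        ,  1.        ]])}
```

View pics/top0.png

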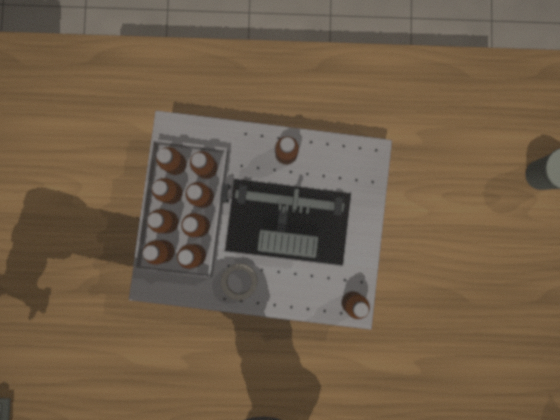

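View pics/side0.png

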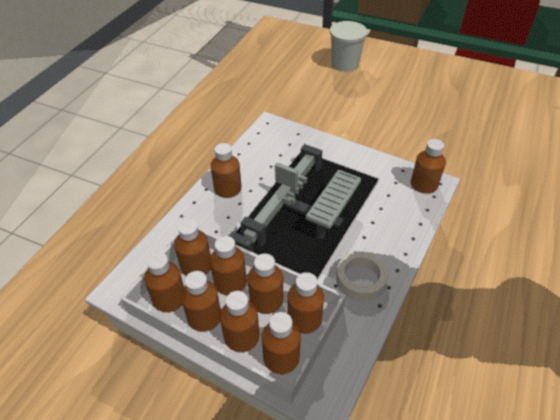

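```bash
cat > h.py <<'E'
from station import *
import cv2,numpy as np
def cam(n,shape=(420,560)):
    c=calibration(n);f=shape[0]/2/np.tan(np.radians(c['vfov'])/2);return c,f
def cloud(n,d):
    c,f=cam(n);v,u=np.mgrid[0:420,0:560]
    P=np.stack([(u-c['cx'])/f*d,-(v-c['cy'])/f*d,-d],-1)
    return P@c['pose'][:3,:3].T+c['pose'][:3,3]
def proj(n,X):
    c,f=cam(n);X=np.atleast_2d(X);L=(X-c['pose'][:3,3])@c['pose'][:3,:3]
    return np.c_[c['cx']+f*L[:,0]/-L[:,2],c['cy']-f*L[:,1]/-L[:,2]]
def unproj(n,uv,z):
    c,f=cam(n);uv=np.atleast_2d(uv);r=np.c_[(uv[:,0]-c['cx'])/f,-(uv[:,1]-c['cy'])/f,-np.ones(len(uv))]@c['pose'][:3,:3].T
    o=c['pose'][:3,3];return o+r*((z-o[2])/r[:,2])[:,None]
E
python3 - <<'E'
from h import *
D=np.load('top0.npz');W=cloud('top',D['d'])
m=np.zeros((420,560),bool);m[175:275,220:360]=1
z=W[...,2]
h,e=np.histogram(z[m],bins=np.arange(.08,.17,.004));print([(round(a,3),int(b)) for a,b in zip(e,h) if b])
roi=np.zeros_like(m);roi[225:262,250:325]=1
M=m&roi&(z>.133)&(z<.15)
print('pad',M.sum(),np.median(z[M]),cv2.minAreaRect(W[M][:,:2].astype(np.float32)))
roi=np.zeros_like(m);roi[182:218,280:315]=1
M=roi&(z>.15)&(z<.17);print('tab',M.sum(),W[M].mean(0),W[M].min(0),W[M].max(0),np.argwhere(M)[:,::-1].min(0),np.argwhere(M)[:,::-1].max(0))
bm=(D['p'].max(-1)<45)
p=cv2.resize(D['p'][165:275,215:365],None,fx=5,fy=5,interpolation=cv2.INTER_CUBIC);cv2.imwrite('pics/topc.png',p[:,:,::-1])
E
```

```text
[(np.float64(0.084), 348), (np.float64(0.088), 4320), (np.float64(0.092), 5511), (np.float64(0.096), 653), (np.float64(0.1), 16), (np.float64(0.104), 60), (np.float64(0.108), 276), (np.float64(0.112), 127), (np.float64(0.116), 95), (np.float64(0.12), 680), (np.float64(0.124), 102), (np.float64(0.128), 210), (np.float64(0.132), 175), (np.float64(0.136), 106), (np.float64(0.14), 1049), (np.float64(0.144), 120), (np.float64(0.148), 1), (np.float64(0.152), 11), (np.float64(0.156), 74), (np.float64(0.16), 5)]
pad 1257 0.1420955318978221 ((0.4949575662612915, -0.03733448684215546), (0.10992792248725891, 0.03991488739848137), 84.36347198486328)
tab 91 [ 0.57728987 -0.04899276  0.15763286] [ 0.5590777  -0.05417768  0.15173164] [ 0.59609812 -0.04379582  0.16087658] [292 188] [298 208]
```

View pics/topc.png

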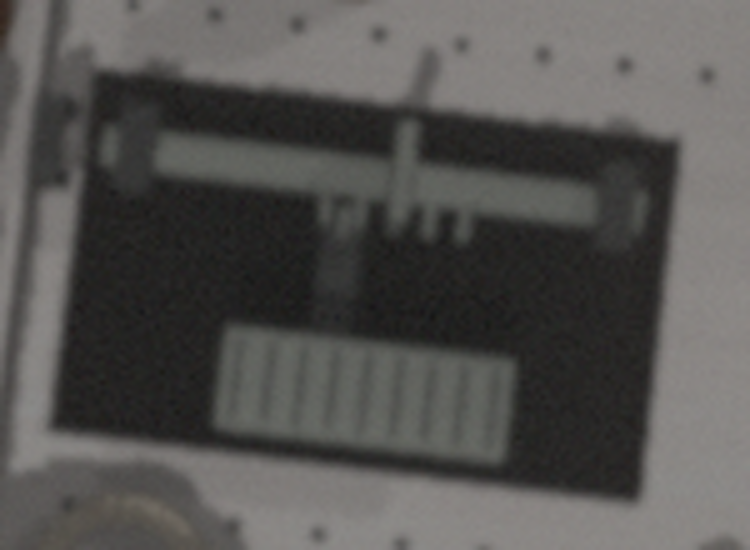

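The bed corners in the crop are (93,72), (680,140), (640,500) and (52,430). The pad's corners are (225,323), (517,355), (503,465) and (212,430). The tab is the light vertical bar near x 405, y 115-235. I'll fit the shaker frame from these points.

```bash
cat >> h.py <<'E'
from scipy.spatial.transform import Rotation as R
def go(O,yaw,sx,sy,z,flip=None):
    """remaining shift/turn in tool axes to put TCP over shaker (sx,sy) m at height z"""
    s=state();Rt=R.from_quat(s['eef_rot']);c,k=np.cos(yaw),np.sin(yaw)
    p=np.array([O[0]+c*sx-k*sy,O[1]+k*sx+c*sy,z])
    ys=np.array([c,k,0]);ty=Rt.as_matrix()[:,1]
    if ys@ty<0: ys=-ys
    X=np.array([0,0,-1.]);G=R.from_matrix(np.c_[X,ys,np.cross(X,ys)])
    print('t',s['t'],'tcp',s['tcp_pos'].round(4),'w',s['width'].round(4),'F',s['ft_force'].round(2),'q',s['q'].round(2))
    d=s['tcp_pos']-[*O,0];print('tcp in shaker mm',np.round(1e3*np.array([c*d[0]+k*d[1],-k*d[0]+c*d[1],d[2]]),1))
    print('shift tool',Rt.inv().apply(p-s['tcp_pos']).round(4),'turn',(Rt.inv()*G).as_rotvec().round(4))
    print('tool axes (cols)\n',Rt.as_matrix().round(3))
E
python3 - <<'E'
from h import *
from scipy.optimize import least_squares
f=lambda a:np.array(a,float)/5+[215,165]-.4
uv=[(f([(93,72),(680,140),(640,500),(52,430)]),.094,[(72,95),(72,-140),(-72,-140),(-72,95)]),
 (f([(225,323),(517,355),(503,465),(212,430)]),.142,[(-22,30),(-22,-80),(-62,-80),(-62,30)])]
for i in range(2):
  W=np.vstack([unproj('top',u,z)[:,:2] for u,z,_ in uv[i:i+1]]);S=np.vstack([m for *_,m in uv[i:i+1]])/1e3
  g=lambda p:(np.c_[p[0]+np.cos(p[2])*S[:,0]-np.sin(p[2])*S[:,1],p[1]+np.sin(p[2])*S[:,0]+np.cos(p[2])*S[:,1]]-W).ravel()
  r=least_squares(g,[.53,0,-.1]);print(r.x,np.degrees(r.x[2]),(r.fun*1e3).round(1))
yaw=np.radians(-5.64);c,k=np.cos(yaw),np.sin(yaw)
o=np.array([.49496,-.03733])-[c*-.042-k*-.025,k*-.042+c*-.025];print('depth pad origin',o)
d=np.array([.57729,-.04899])-o;print('tab in shaker',c*d[0]+k*d[1],-k*d[0]+c*d[1])
go(o,yaw,0,-.055,.25)
# side camera check
D=np.load('side0.npz');W=cloud('side',D['d']);M=np.zeros((420,560),bool);M[165:230,300:365]=1;M&=(W[...,2]>.136)&(W[...,2]<.148)
print('side pad',M.sum(),cv2.minAreaRect(W[M][:,:2].astype(np.float32)),np.median(W[M][:,2]))
E
```

```text
[ 0.53836201 -0.01634784 -0.08963583] -5.135754857070956 [ 0.7 -0.1  0.4 -0.3 -0.3 -0.8 -0.8  1.3]
[ 0.53831901 -0.01653014 -0.0897164 ] -5.140370839202164 [ 0.2  0.5 -0.6 -0.1  0.4 -0.9  0.1  0.5]
depth pad origin [ 0.53921362 -0.01657869]
tab in shaker 0.04107736078210572 -0.028512353268087265Traceback (most recent call last):
  File "<stdin>", line 13, in <module>
  File "h.py", line 23, in go
    print('t',s['t'],'tcp',s['tcp_pos'].round(4),'w',s['width'].round(4),'F',s['ft_force'].round(2),'q',s['q'].round(2))
                                                     ^^^^^^^^^^^^^^^^
AttributeError: 'float' object has no attribute 'round'
```

```bash
sed -i "s/s\['width'\].round(4)/round(s['width'],4)/" h.py; cat >> h.py <<'E'
O=(.5385,-.0165);YAW=-.091
E
python3 - <<'E'
from h import *
go(O,YAW,0,-.055,.25)
D=np.load('side0.npz');W=cloud('side',D['d']);M=np.zeros((420,560),bool);M[165:230,300:365]=1;M&=(W[...,2]>.136)&(W[...,2]<.148)
print('side pad',M.sum(),cv2.minAreaRect(W[M][:,:2].astype(np.float32)),np.median(W[M][:,2]))
E
```

```text
t 0.1 tcp [0.2058 0.5897 0.2304] w 0.0853 F [ 0.64 -0.08  0.82] q [-1.3   0.38  0.02  1.37 -0.01  1.39 -0.05]
tcp in shaker mm [-386.4  573.4  230.4]
shift tool [-0.0187 -0.5161  0.5272] turn [1.3261e+00 1.2000e-03 1.5000e-03]
tool axes (cols)
 [[-0.001  0.329  0.944]
 [-0.002  0.944 -0.329]
 [-1.    -0.002  0.   ]]
side pad 1539 ((0.49349501729011536, -0.036917366087436676), (0.1108180433511734, 0.04048928618431091), 84.27833557128906) 0.14139171276584905
```

>>> servo_tool:
  plan:
    - [-0.006, -0.005, 0.047, 0.083, 0, 0, -1]
    - [-0.006, -0.005, 0.047, 0.083, 0, 0, -1]
    - [-0.006, -0.005, 0.047, 0.083, 0, 0, -1]
    - [0, -0.005, 0.047, 0.083, 0, 0, -1]
    - [0, -0.005, 0.047, 0.083, 0, 0, -1]

```text
t: 0.6
tcp_pos: [0.4, 0.4547, 0.2489]
eef_rot: [0.26, 0.657, -0.261, 0.657]
ft_force: [0.0, 0.6, -0.0]
width: 0.0854
```

>>> servo_tool:
  plan:
    - [0, -0.005, 0.047, 0.083, 0, 0, -1]
    - [0, -0.005, 0.047, 0.083, 0, 0, -1]
    - [0, -0.005, 0.047, 0.083, 0, 0, -1]
    - [0, -0.005, 0.047, 0.083, 0, 0, -1]
    - [0, -0.005, 0.047, 0.083, 0, 0, -1]

```text
t: 1.1
tcp_pos: [0.5215, 0.2538, 0.2487]
eef_rot: [0.39, 0.59, -0.391, 0.59]
ft_force: [0.3, 1.3, 0.2]
width: 0.0854
```

>>> servo_tool:
  plan:
    - [0, -0.005, 0.047, 0.083, 0, 0, -1]
    - [0, -0.005, 0.047, 0.083, 0, 0, -1]
    - [0, -0.005, 0.047, 0.083, 0, 0, -1]
    - [0, -0.005, 0.047, 0.083, 0, 0, -1]
    - [0, 0, 0, 0, 0, 0, -1]

```text
t: 1.6
tcp_pos: [0.5538, 0.0611, 0.2497]
eef_rot: [0.485, 0.513, -0.486, 0.515]
ft_force: [-0.0, -0.4, 0.7]
width: 0.0854
```

```bash
python3 -c "
from h import *
go(O,YAW,0,-.055,.25)"
```

```text
t 1.6 tcp [0.5538 0.0611 0.2497] w 0.0854 F [-0.04 -0.35  0.71] q [-0.59  0.24  0.51  1.55 -0.12  1.38 -0.01]
tcp in shaker mm [  8.2  78.6 249.7]
shift tool [ 1.000e-04 -2.800e-02  1.309e-01] turn [ 0.1491  0.0032 -0.0006]
tool axes (cols)
 [[ 0.001  0.998  0.058]
 [-0.003  0.058 -0.998]
 [-1.     0.     0.003]]
```

>>> servo_tool:
  plan:
    - [0, -0.009, 0.044, 0, 0, 0, -1]
    - [0, -0.009, 0.044, 0, 0, 0, -1]
    - [0, -0.01, 0.043, 0, 0, 0, -1]
    - [0, 0, 0, 0.075, 0.0015, 0, -1]
    - [0, 0, 0, 0.074, 0.0015, 0, -1]

```text
t: 2.1
tcp_pos: [0.5346, -0.0643, 0.2492]
eef_rot: [0.521, 0.48, -0.52, 0.478]
ft_force: [0.1, 0.6, -1.2]
width: 0.0852
```

```bash
python3 - <<'E'
from h import *
go(O,YAW,-0.001,-.055,.165)
p,d=snapshot('side');cv2.imwrite('pics/s1.png',cv2.resize(p[80:290,150:430],None,fx=2.8,fy=2.8)[:,:,::-1])
E
```

```text
t 2.1 tcp [ 0.5346 -0.0643  0.2492] w 0.0852 F [ 0.07  0.63 -1.25] q [-0.45  0.2   0.6   1.6  -0.12  1.37  0.09]
tcp in shaker mm [  0.5 -47.9 249.2]
shift tool [ 0.0842 -0.0015  0.0073] turn [ 0.0086 -0.003   0.0006]
tool axes (cols)
 [[-0.     0.997 -0.082]
 [ 0.003 -0.082 -0.997]
 [-1.    -0.001 -0.003]]
```

View pics/s1.png

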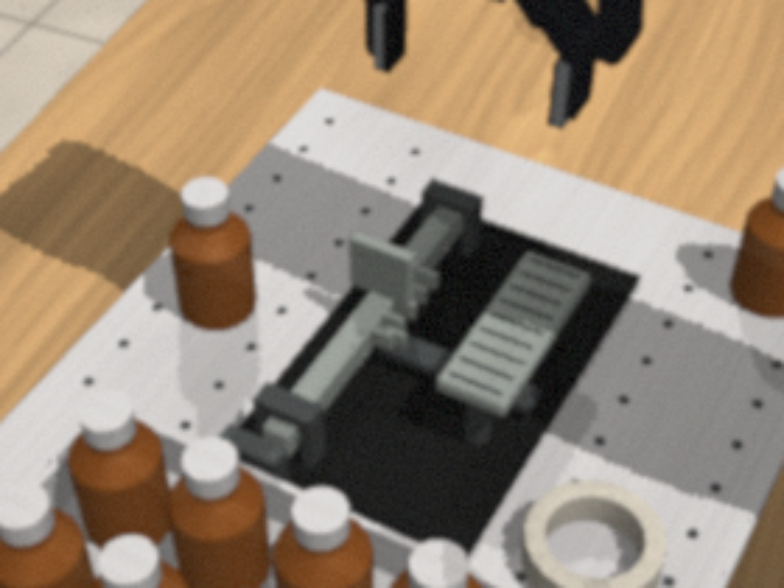

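Both open fingers are above the lock at crop (385,60) and (565,110), and everything in the scene is still in place. Next I descend.

>>> servo_tool:
  plan:
    - [0.03, -0.001, 0.004, 0.008, -0.003, 0, -1]
    - [0.03, 0, 0.003, 0, 0, 0, -1]
    - [0.024, 0, 0, 0, 0, 0, -1]
    - [0, 0, 0, 0, 0, 0, -1]
    - [0, 0, 0, 0, 0, 0, -1]

```text
t: 2.65
tcp_pos: [0.5336, -0.0688, 0.1656]
eef_rot: [-0.52, -0.479, 0.521, -0.479]
ft_force: [-0.1, -0.2, 1.0]
width: 0.0855
```

```bash
python3 - <<'E'
from h import *
go(O,YAW,-0.001,-.055,.130)
p,d=snapshot('side');cv2.imwrite('pics/s2.png',cv2.resize(p[80:290,200:430],None,fx=2.8,fy=2.8)[:,:,::-1])
W=cloud('side',d);x=W.reshape(-1,3)-[*O,0];c,k=np.cos(YAW),np.sin(YAW);S=np.c_[c*x[:,0]+k*x[:,1],-k*x[:,0]+c*x[:,1],x[:,2]]
for a,b in((-75,-30),(30,75)):
    M=(S[:,0]>a/1e3)&(S[:,0]<b/1e3)&(S[:,1]>-.075)&(S[:,1]<-.037)&(S[:,2]>.163)&(S[:,2]<.23)
    print(a,M.sum(),np.percentile(S[M],[1,50,99],axis=0).round(4).tolist())
E
```

```text
t 2.65 tcp [ 0.5336 -0.0688  0.1656] w 0.0855 F [-0.15 -0.22  1.05] q [-0.43  0.26  0.59  1.73 -0.16  1.2   0.12]
tcp in shaker mm [-1.000e-01 -5.250e+01  1.656e+02]
shift tool [ 0.0356 -0.0008  0.0024] turn [0.0085 0.0003 0.0011]
tool axes (cols)
 [[-0.001  0.997 -0.082]
 [-0.    -0.082 -0.997]
 [-1.    -0.001  0.   ]]
-75 389 [[-0.0735, -0.0621, 0.1813], [-0.0512, -0.0451, 0.2119], [-0.0406, -0.0399, 0.2298]]
30 386 [[0.0405, -0.0621, 0.1797], [0.0449, -0.0447, 0.208], [0.0707, -0.0386, 0.2299]]
```

View pics/s2.png

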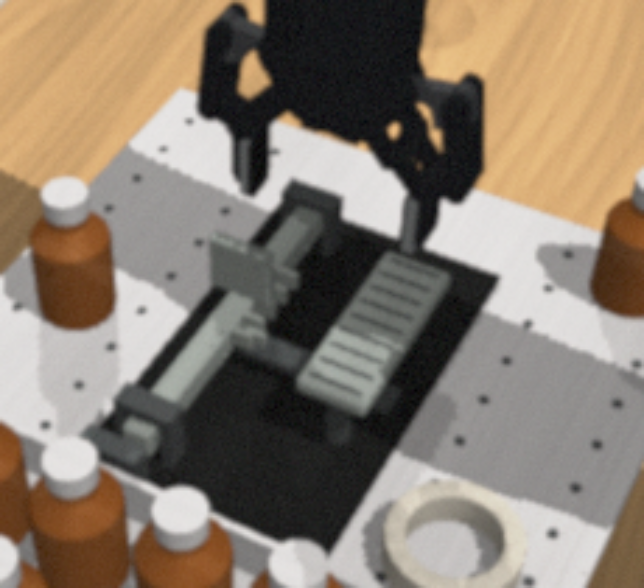

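The tips are at about z 0.180, 14 mm above the TCP. The left finger is over the pad and the right one sits about 9 mm behind the tab. Next I press down.

>>> servo_tool:
  plan:
    - [0.015, 0, 0.002, 0.008, 0, 0, -1]
    - [0.015, 0, 0, 0, 0, 0, -1]
    - [0.007, 0, 0, 0, 0, 0, -1]
    - [0, 0, 0, 0, 0, 0, -1]
    - [0, 0, 0, 0, 0, 0, -1]

```text
t: 3.2
tcp_pos: [0.5341, -0.0711, 0.1294]
eef_rot: [0.523, 0.476, -0.522, 0.477]
ft_force: [-0.2, 0.2, 0.5]
width: 0.0854
```

>>> servo_tool:
  plan:
    - [0.002, 0, 0, 0, 0, 0, -1]
    - [0.002, 0, 0, 0, 0, 0, -1]
    - [0.002, 0, 0, 0, 0, 0, -1]
    - [0, 0, 0, 0, 0, 0, -1]
    - [0, 0, 0, 0, 0, 0, -1]

```text
t: 3.7
tcp_pos: [0.5343, -0.0712, 0.1233]
eef_rot: [0.523, 0.476, -0.522, 0.477]
ft_force: [0.0, -0.2, 7.2]
width: 0.0851
```

```bash
cat > pad.py <<'E'
from h import *
def look(name=None):
    go(O,YAW,0,-.055,.119)
    p,d=snapshot('side')
    W=cloud('side',d);x=W.reshape(-1,3)-[*O,0];c,k=np.cos(YAW),np.sin(YAW);S=1e3*np.c_[c*x[:,0]+k*x[:,1],-k*x[:,0]+c*x[:,1],x[:,2]]
    M=(abs(S[:,0]+42)<17)&(S[:,1]>12)&(S[:,1]<27)&(abs(S[:,2]-137)<10);print('pad z',M.sum(),np.median(S[M,2]))
    M=(abs(S[:,0]-41)<16)&(abs(S[:,2]-148)<8)&(S[:,1]>-40)&(S[:,1]<40);print('tab +y face y',M.sum(),np.percentile(S[M,1],[10,50,90,97]).round(1))
    if name: cv2.imwrite(f'pics/{name}.png',cv2.resize(p[80:290,200:430],None,fx=2.8,fy=2.8)[:,:,::-1])
E
python3 -c "
from pad import *
look()"
```

```text
t 3.7 tcp [ 0.5343 -0.0712  0.1233] w 0.0851 F [ 0.01 -0.22  7.15] q [-0.41  0.31  0.58  1.78 -0.19  1.11  0.14]
tcp in shaker mm [  0.7 -54.9 123.3]
shift tool [ 0.0043 -0.0008  0.0001] turn [-0.0009 -0.0002 -0.0016]
tool axes (cols)
 [[ 0.002  0.996 -0.092]
 [ 0.    -0.092 -0.996]
 [-1.     0.002 -0.   ]]
pad z 183 135.77754416810328
tab +y face y 153 [-27.3 -25.8 -24.8 -24.5]
```

The catch is about 6-7 mm down at 7.2 N. I'll press slightly deeper to gain margin.

>>> servo_tool:
  plan:
    - [0.001, 0, 0, 0, 0, 0, -1]
    - [0.0012, 0, 0, 0, 0, 0, -1]
    - [0, 0, 0, 0, 0, 0, -1]
    - [0, 0, 0, 0, 0, 0, -1]

```text
t: 4.15
tcp_pos: [0.5342, -0.0713, 0.1211]
eef_rot: [0.523, 0.476, -0.522, 0.477]
ft_force: [-0.4, -0.9, 7.7]
width: 0.0853
```

```bash
python3 -c "
from pad import *
look()"
```

```text
t 4.15 tcp [ 0.5342 -0.0713  0.1211] w 0.0853 F [-0.44 -0.91  7.74] q [-0.41  0.31  0.58  1.78 -0.19  1.1   0.15]
tcp in shaker mm [  0.7 -54.9 121.1]
shift tool [ 0.0021 -0.0007  0.0001] turn [-0.001  -0.0003 -0.0015]
tool axes (cols)
 [[ 0.002  0.996 -0.092]
 [ 0.    -0.092 -0.996]
 [-1.     0.002 -0.   ]]
pad z 192 133.87123984961664
tab +y face y 143 [-27.  -25.8 -24.7 -24.3]
```

>>> servo_tool:
  plan:
    - [0, 0, -0.005, 0, 0, 0, -1]
    - [0, 0, -0.005, 0, 0, 0, -1]
    - [0, 0, -0.005, 0, 0, 0, -1]
    - [0, 0, -0.003, 0, 0, 0, -1]
    - [0, 0, 0, 0, 0, 0, -1]

```text
t: 4.7
tcp_pos: [0.5358, -0.0557, 0.1213]
eef_rot: [-0.523, -0.475, 0.523, -0.477]
ft_force: [-0.2, -7.2, 7.0]
width: 0.0852
```

```bash
python3 -c "
from pad import *
look()"
```

```text
t 4.7 tcp [ 0.5358 -0.0557  0.1213] w 0.0852 F [-0.22 -7.2   6.99] q [-0.44  0.31  0.58  1.78 -0.18  1.1   0.11]
tcp in shaker mm [  0.8 -39.3 121.3]
shift tool [ 0.0023 -0.0008  0.0157] turn [-0.0028  0.0024 -0.002 ]
tool axes (cols)
 [[ 0.002  0.996 -0.094]
 [-0.003 -0.094 -0.996]
 [-1.     0.002  0.002]]
pad z 192 133.8967785055994
tab +y face y 154 [-27.  -20.9 -19.6 -19.3]
```

>>> servo_tool:
  plan:
    - [0, 0, -0.004, 0, 0, 0, -1]
    - [0, 0, -0.004, 0, 0, 0, -1]
    - [0, 0, -0.004, 0, 0, 0, -1]
    - [0, 0, -0.004, 0, 0, 0, -1]
    - [0, 0, 0, 0, 0, 0, -1]

```text
t: 5.25
tcp_pos: [0.5373, -0.0398, 0.1213]
eef_rot: [-0.523, -0.475, 0.523, -0.477]
ft_force: [-0.6, -7.6, 7.9]
width: 0.0857
```

```bash
python3 -c "
from pad import *
look()"
```

```text
t 5.25 tcp [ 0.5373 -0.0398  0.1213] w 0.0857 F [-0.61 -7.64  7.86] q [-0.46  0.31  0.57  1.78 -0.18  1.1   0.08]
tcp in shaker mm [  0.9 -23.3 121.3]
shift tool [ 0.0024 -0.0008  0.0317] turn [-0.003   0.0025 -0.002 ]
tool axes (cols)
 [[ 0.002  0.996 -0.094]
 [-0.003 -0.094 -0.996]
 [-1.     0.002  0.002]]
pad z 188 134.0353738631599
tab +y face y 185 [-26.2  -5.   -3.9  -3.6]
```

>>> servo_tool:
  plan:
    - [0, 0, -0.004, 0, 0, 0, -1]
    - [0, 0, -0.004, 0, 0, 0, -1]
    - [0, 0, -0.004, 0, 0, 0, -1]
    - [0, 0, -0.003, 0, 0, 0, -1]
    - [0, 0, 0, 0, 0, 0, -1]

```text
t: 5.8
tcp_pos: [0.5387, -0.0249, 0.1213]
eef_rot: [-0.523, -0.475, 0.523, -0.477]
ft_force: [-0.0, -6.3, 7.8]
width: 0.0855
```

>>> servo_tool:
  plan:
    - [0, 0, -0.002, 0, 0, 0, -1]
    - [0, 0, -0.002, 0, 0, 0, -1]
    - [0, 0, 0, 0, 0, 0, -1]

```text
t: 6.1
tcp_pos: [0.539, -0.0217, 0.1213]
eef_rot: [-0.523, -0.474, 0.523, -0.477]
ft_force: [-1.5, -9.0, 8.0]
width: 0.0855
```

```bash
python3 -c "
from pad import *
look()"
```

```text
t 6.1 tcp [ 0.539  -0.0217  0.1213] w 0.0855 F [-1.49 -9.04  7.99] q [-0.49  0.31  0.56  1.78 -0.18  1.1   0.04]
tcp in shaker mm [  1.   -5.1 121.3]
shift tool [ 0.0024 -0.0008  0.0499] turn [-0.0043  0.0029 -0.0021]
tool axes (cols)
 [[ 0.002  0.995 -0.095]
 [-0.003 -0.095 -0.995]
 [-1.     0.002  0.003]]
pad z 188 133.73866893518232
tab +y face y 194 [-9.1 12.8 14.1 14.7]
```

Travel is about 39-40 mm and the force has started to rise. I'll push a little more to confirm the end stop.

>>> servo_tool:
  plan:
    - [0, 0, -0.002, 0, 0, 0, -1]
    - [0, 0, -0.002, 0, 0, 0, -1]
    - [0, 0, 0, 0, 0, 0, -1]
    - [0, 0, 0, 0, 0, 0, -1]

```text
t: 6.55
tcp_pos: [0.539, -0.0214, 0.1213]
eef_rot: [-0.523, -0.473, 0.525, -0.477]
ft_force: [-2.3, -17.6, 7.9]
width: 0.0855
```

```bash
python3 -c "
from pad import *
look()"
```

```text
t 6.55 tcp [ 0.539  -0.0214  0.1213] w 0.0855 F [ -2.28 -17.62   7.88] q [-0.49  0.31  0.56  1.78 -0.18  1.1   0.03]
tcp in shaker mm [  1.   -4.9 121.3]
shift tool [ 0.0026 -0.0006  0.0501] turn [-0.0085  0.0061 -0.0021]
tool axes (cols)
 [[ 0.001  0.995 -0.099]
 [-0.006 -0.099 -0.995]
 [-1.     0.002  0.006]]
pad z 187 133.8454363036109
tab +y face y 200 [-10.   12.9  14.1  14.5]
```

The bolt is against its end stop: force rose from 9 to 17.6 N with no motion. I'll ease the push slightly, lift straight up so the catch springs back, then check before leaving.

>>> servo_tool:
  plan:
    - [0, 0, 0.002, 0, 0, 0, -1]
    - [-0.004, 0, 0, 0, 0, 0, -1]
    - [-0.005, 0, 0, 0, 0, 0, -1]
    - [-0.005, 0, 0, 0, 0, 0, -1]
    - [0, 0, 0, 0, 0, 0, -1]

```text
t: 7.1
tcp_pos: [0.5364, -0.0211, 0.133]
eef_rot: [-0.521, -0.475, 0.526, -0.475]
ft_force: [-5.0, -12.9, -0.5]
width: 0.0853
```

```bash
python3 -c "
from pad import *
look('s3')"
```

```text
t 7.1 tcp [ 0.5364 -0.0211  0.133 ] w 0.0853 F [ -4.98 -12.86  -0.52] q [-0.49  0.3   0.57  1.77 -0.17  1.13  0.03]
tcp in shaker mm [ -1.7  -4.8 133. ]
shift tool [0.0143 0.0021 0.0501] turn [-0.0066  0.005   0.0042]
tool axes (cols)
 [[-0.005  0.995 -0.097]
 [-0.005 -0.097 -0.995]
 [-1.    -0.004  0.005]]
pad z 194 141.67629826882086
tab +y face y 190 [-4.3 12.9 14.1 14.5]
```

View pics/s3.png

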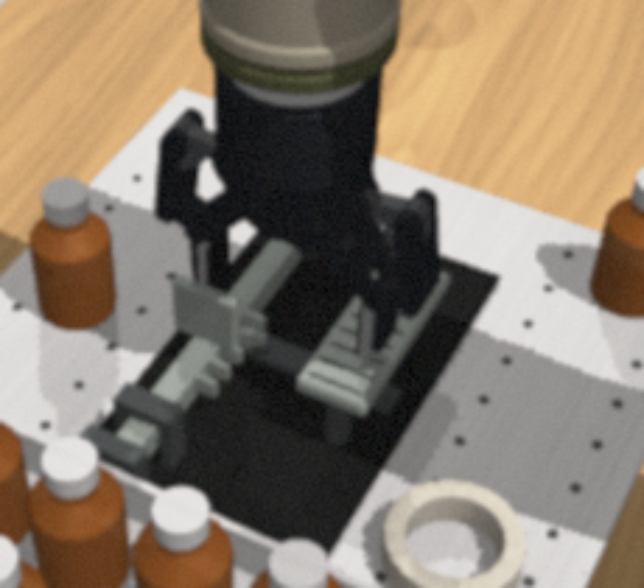

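The catch is back up (pad z 141.7) and the bolt has not moved. In the picture the finger still leans on the tab at crop (200,270). I'll back off and rise.

>>> servo_tool:
  plan:
    - [-0.002, 0, 0.006, 0, 0, 0, -1]
    - [-0.003, 0, 0.008, 0, 0, 0, -1]
    - [-0.015, 0, 0.004, 0, 0, 0, -1]
    - [-0.03, 0, 0, 0, 0, 0, -1]
    - [-0.04, 0, 0, 0, 0, 0, -1]

```text
t: 7.65
tcp_pos: [0.536, -0.0343, 0.2241]
eef_rot: [-0.522, -0.477, 0.523, -0.476]
ft_force: [0.6, 0.4, 0.1]
width: 0.0851
```

>>> servo_tool:
  plan:
    - [-0.03, 0, 0, 0, 0, 0, -1]
    - [0, 0, 0, 0, 0, 0, -1]
    - [0, 0, 0, 0, 0, 0, -1]
    - [0, 0, 0, 0, 0, 0, -1]

```text
t: 8.05
tcp_pos: [0.5364, -0.0341, 0.2532]
eef_rot: [-0.522, -0.477, 0.523, -0.476]
ft_force: [0.1, 0.5, -0.8]
width: 0.0852
```

```bash
python3 -c "
from pad import *
look('s4')"
```

```text
t 8.05 tcp [ 0.5364 -0.0341  0.2532] w 0.0852 F [ 0.05  0.52 -0.81] q [-0.5   0.2   0.59  1.6  -0.11  1.38  0.01]
tcp in shaker mm [ -0.5 -17.7 253.2]
shift tool [0.1342 0.0007 0.0373] turn [-0.0005 -0.      0.0016]
tool axes (cols)
 [[-0.002  0.996 -0.091]
 [ 0.    -0.091 -0.996]
 [-1.    -0.002  0.   ]]
pad z 192 141.47059210468433
tab +y face y 149 [12.  13.3 14.3 14.6]
```

View pics/s4.png

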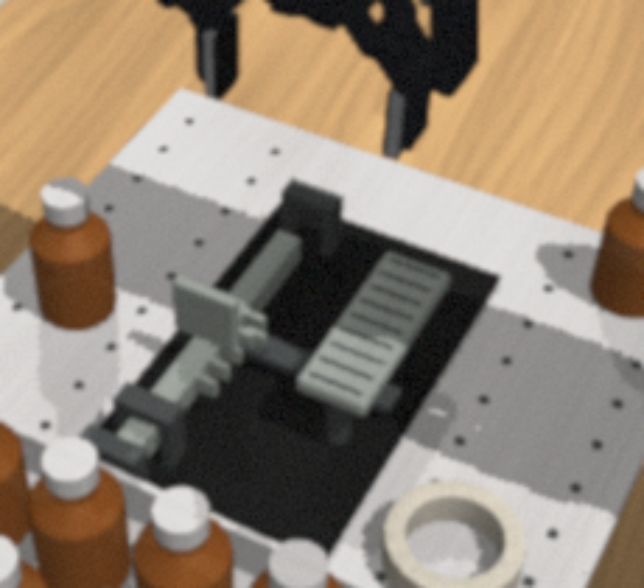

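The gripper is clear. The tab's +y face is at 14.3 mm (home is 14), the pad is at 141.5 mm (up is 142), and the bottles and roll look unmoved. I'm handing in.

```bash
python3 -c "
from station import *
print(sign_off())"
```

```text
the job is handed in; nothing more can be done
None
```

The bolt is locked home and the job is handed in at about 8 s of the 45 s. With the gripper fully open, one finger pressed the catch about 8 mm down at 8 N. The other finger pushed the tab about 39 mm to its end stop. I then eased off, lifted so the catch sprang up, and rose clear.

- **Bolt:** at the end stop the force rose to 17.6 N with no further motion. After release, depth images put the tab's +y face at 14.3 mm, where 14 is home.
- **Catch:** the pad top read 141.5 mm, where 142 is fully up.
- **Robot:** it is well above the lock, with contact force near zero.
- **Loose items:** both bottles and the tape roll look unmoved in the last picture. I judged that by eye and did not measure it.

While lifting off, the finger rubbed on the tab with about 5 N sideways, which moved the gripper about 3 mm sideways. The bolt did not move. No check failed. The depth and pixel fits of the shaker's yaw disagreed by 0.5 degrees, which did not matter.

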